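# Even out two damper weight sets on the bench balance

### The arm

A 7-joint arm with a two-finger parallel gripper is mounted at the origin on the work surface. World frame = base frame: x ahead of the robot, y to its left, z up, the work surface at z = 0. Lengths are in m, angles in rad, forces in N, time in s.
With the tool pointing down it reaches from about 0.4 to 0.875 m from the base axis. Payload 19.3 kg.
Tool frame: the origin (TCP) lies at the very end of the fingers, on their centre line; the grasp point (between the pads) lies 19 mm behind it; z points along the fingers, y is the direction in which the jaws open and shut (so a half turn about z gives the same grasp; the last joint's range is limited). The gripper opens to 85 mm and grips with 20 to 120 N. Pads are 22 mm wide; open, the fingers measure 114 mm over their backs; the gripper's body (76 mm by 85 mm) begins 54 mm behind the grasp point. The pads swing forward as they close: fully open they stand 13 mm farther back than shut.
Start: joints at [1.191, 0.521, -0.036, 1.599, 0.021, 1.021, -0.113], TCP at [0.191, -0.595, 0.231] pointing down, gripper open.
Joint ranges: [-2.91, 2.91], [-0.3, 2.13], [-1.5, 1.42], [0.17, 2.43], [-1.26, 4.41], [0.16, 1.93], [-2.52, 2.52]. Speed limits (rad/s): [1.89, 1.89, 2.39, 2.39, 3.01, 3.01, 3.01].

### API

Orientations are given as [roll, pitch, yaw] about the fixed x, y, z axes, in that order (R = Rz(yaw) Ry(pitch) Rx(roll)).
In Python, from workcell import bot, grab_frame, calibration, workorder gives the robot as it stands.
- The arm moves only by the tool move_arm, never from a script. Its arguments are lists of equal length, an entry for each row: "jaw": the closure in counts, from 0 (fully open) to 255 (shut); "dp": the shift along the tool's x, y, z in units of 800 mm (1.0 is 800 mm), a list of three; "rotation": the turn, a rotation vector about the tool's x, y, z in units of pi rad (1.0 is pi rad), a list of three. In form: {"jaw": [jaw, ...], "dp": [[dx, dy, dz], ...], "rotation": [[rx, ry, rz], ...]}. A call has 1 to 10 rows; each row shifts and turns the commanded pose from where the row before left it, along the tool's axes as they then stand; what a row does not reach is not made up. A row lasts 1/8 s, in which the tool goes at most 62.5 mm and 10.7 degrees, less where a joint would pass 70% of its speed; a pose out of reach is approached as far as the arm can. A call with a number of a shift or a turn outside -1 to 1 is refused whole. A call with a gripper value outside its range is refused whole. The fingers move at their own pace and stop on an object; "squeeze" is the grip in N (left out, the last holds). Time passes only in rows, so rows that do not move let the fingers close. It gives the time, the measured TCP pose, the force and the opening at its end, in the units of the state.
- bot.observe(): the state, without advancing time (a new reading comes with each control period).
- grab_frame(name): name is "side" or "top"; returns the picture (420x560x3 uint8, blue, green, red); there is no depth.
- calibration(name): a dict with "camera_matrix" (3x3 intrinsics, pixels), "T" (4x4, takes a point from camera to world coordinates). Camera axes: x right, y down, z forward; pixel columns grow to the right and rows downward; lengths in m; the calibration is good to about 2 mm. A picture is of the moment at which its call begins. calibration takes no time and is no camera call.
- workorder.job_done(): hands the job in, once; it reports no verdict.
The state is a dict: "clock": time; "qpos": joint angles; "qd": joint speeds; "joint_efforts": joint torques, N m; "position": TCP position; "tool_rot": TCP orientation; "force": force on the tool from outside, world axes, zero at the start; "moment": the same for the moment, N m; "grip_width": finger opening in m.
Only numpy, scipy, OpenCV 4.12 (cv2) and the standard library are available. Lean on these libraries where they do the work, as an engineer would, in place of code of your own. Each camera call takes 0.05 s, during which the arm holds its last target. There are 200 camera calls.

### The job

Make the two damper weight sets equally heavy: shift trim plates from the spindle of the heavier pan to the spindle of the other until the balance comes to rest level, with every trim plate left threaded on a spindle and lying flat. The spindles' exact places must be felt for, so press only lightly, lower the plates rather than letting them fall, and leave the cast weights and the other things on the bench where they are.

Things in the scene. Friction and masses are not known exactly. Their poses are not given: they have to be found in the camera images.
- balance: Equal-arm bench balance, fixed: grey base 150 x 360 mm, white dial plate (84 mm wide along y, top 165 mm above the table) on a column in its middle, with a pointer. Origin under the centre of the base, on the table; y runs along the beam, x across it, z up. Pans stand 140 mm to either side along y and stay horizontal at any tilt. At rest it carries about 20 N; it must not be pressed hard.
- pan_left (a point): NOMINAL centre of the left (+y) pan's floor, 103 mm above the table when level; it rises and sinks with the pan. The pan itself, a loose steel dish 117 mm across with a 9 mm rim, lies 3 to 6 mm off this point, either way (not measured), and slides if pushed sideways with a few N.
- pan_right (a point): The same for the right (-y) pan. From the middle of each pan rises its fixed steel spindle, 12 mm thick, with a flat top (1 mm edge) 76 mm above the pan floor. It is off the nominal centre as its pan is; its true place must be felt for (or seen).
- beam (a joint): Beam tilt, rad; 0 = level, positive = left pan up. Stops at +-0.08 (pan up or down 11 mm). Weak spring: a surplus of one trim plate tilts it about 0.045, two or more reach the stop. A pan pressed down gives way softly (about 0.2 N per mm, once any surplus on the other side is overcome) down to the stop, then is rigid. Settles in about 1 s.
- weight_a: Cast iron damper weight, dark drum 76 mm across, 24 mm high with a 28 mm hole, lying on a pan round its spindle but not centred on it (up to 8 mm off). Origin under its centre, z up. One on each pan; they look alike, but one is heavier by about one trim plate: which one cannot be seen. After one or two plates are shifted the balance is level.
- weight_b: The other cast iron damper weight, same shape and size, on the other pan.
- trim1: Lowest of three equal steel trim plates (130 g each), stacked at the start on the cast weight on one pan, either one. Flange 52 mm across, 6 mm thick; on top a hub 30 mm across, 10 mm high, to grip it by; 14 mm bore right through, slides over the 12 mm spindle. Origin under the flange's centre, z up. Seated on a cast weight the origin is 24 mm above the pan floor; each further plate 16 mm higher.
- trim2: Middle trim plate of the stack, same as the lowest.
- trim3: Top trim plate of the stack, same as the lowest.
- spanner: Bystander: open spanner 170 mm long lying in front of the balance (robot's side). Origin under its middle.
- collar: Bystander: galvanised duct collar, a ring 100 mm across and 55 mm high, beyond the balance. Origin under its centre.
- tape_roll: Bystander: grey roll of tape, 90 mm across, 48 mm high, beyond the balance. Origin under its centre.
- rivet_bin: Bystander: small open bin 100 x 150 x 60 mm beyond the balance. Origin under its centre.
- sealant_tin: Bystander: tin 72 mm across, 95 mm high, on the left of the bench. Origin under its centre.
- hammer: Bystander: hammer 270 mm long lying on the right of the bench. Origin under its middle.
Things that resemble listed ones, but are neither listed nor needed, are in the scene too. Leave any purple or yellow look-alike of the trim3 alone.

How it is judged:
By the outcome, as a careful person would: the job done as asked, in the order asked, and still so for the second after the job is handed in, with the robot touching nothing.
It also fails if it takes over 72 s, if anything falls off the work surface, if the arm or the gripper's body presses on something with over 40 N, if the wrist force passes 120 N, or if a joint passes its speed limit or range.

## Working session

There is one attempt and no reset: what is moved stays moved. The work goes in short steps, Python scripts to look and compute and a tool call to move; the robot and the scene stay as the last step left them, time stands still between calls to the robot, and variables do not carry over. Pictures are saved under pics/ and viewed, about 8 in all and at most 12, crops included, and the job is handed in when it is done.

Besides the shell and the picture viewer there is one more tool, called after ">>>" by a JSON object that holds its "name" and its "arguments". move_arm: Moves the arm, as the interface text tells. Shifts and turns lie within -1 to 1; 1 stands for 800 mm of shift or pi rad of turn. Its arguments: {"type":"object","properties":{"jaw":{"type":"array","items":{"type":"number"}},"dp":{"type":"array","items":{"type":"array","items":{"type":"number","minimum":-1,"maximum":1}}},"rotation":{"type":"array","items":{"type":"array","items":{"type":"number","minimum":-1,"maximum":1}}},"squeeze":{"type":"number"}},"required":["jaw","dp","rotation"]}

```bash
mkdir -p pics; ls
python3 - <<'E'
from workcell import bot, grab_frame, calibration
import cv2, numpy as np
s=bot.observe(); print({k:np.round(v,3).tolist() for k,v in s.items()})
for n in("side","top"):
    im=grab_frame(n); cv2.imwrite(f"pics/{n}0.png",im)
    c=calibration(n); print(n,np.round(c["camera_matrix"],1).tolist(),np.round(c["T"],3).tolist())
a=cv2.imread("pics/side0.png");b=cv2.imread("pics/top0.png")
E
```

```text
pics
{'clock': 0.0, 'qpos': [1.191, 0.522, -0.036, 1.6, 0.021, 1.021, -0.113], 'qd': [-0.0, 0.0, -0.002, 0.002, 0.002, -0.001, 0.0], 'joint_efforts': [-0.001, -92.711, 1.979, -36.995, 0.018, 0.008, -0.0], 'position': [0.19, -0.595, 0.231], 'tool_rot': [-3.14, 0.0, 0.31], 'force': [0.503, -0.926, -1.343], 'moment': [-0.004, 0.041, 0.003], 'grip_width': 0.085}
side [[395.2, 0.0, 277.2], [0.0, 395.2, 205.2], [0.0, 0.0, 1.0]] [[-0.976, -0.136, 0.167, 0.439], [-0.216, 0.643, -0.735, 0.699], [-0.008, -0.754, -0.657, 0.735], [0.0, 0.0, 0.0, 1.0]]
top [[466.0, 0.0, 280.4], [0.0, 466.0, 203.1], [0.0, 0.0, 1.0]] [[-0.027, -0.986, 0.162, 0.381], [-0.999, 0.031, 0.023, -0.03], [-0.028, -0.161, -0.987, 1.32], [0.0, 0.0, 0.0, 1.0]]
```

View pics/side0.png

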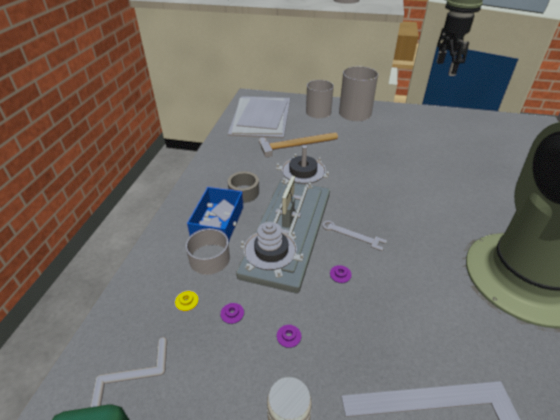

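View pics/top0.png

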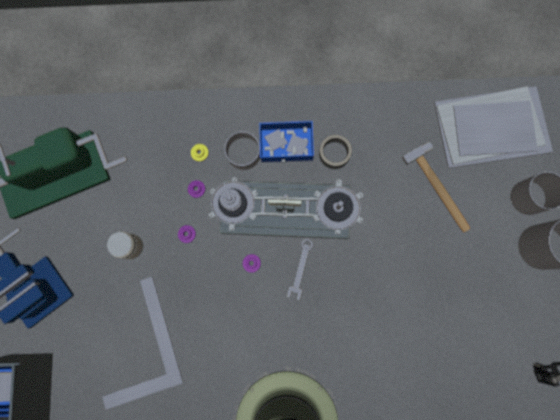

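```bash
cat > h.py <<'E'
import cv2, numpy as np
from workcell import bot, grab_frame, calibration
def proj(n,P):
    c=calibration(n);T=np.linalg.inv(c["T"]);p=T[:3,:3]@np.asarray(P,float)+T[:3,3];q=c["camera_matrix"]@p;return q[:2]/q[2]
def ray(n,uv):
    c=calibration(n);d=c["T"][:3,:3]@np.linalg.solve(c["camera_matrix"],[*uv,1.]);return c["T"][:3,3],d
def plane(n,uv,z):
    o,d=ray(n,uv);return o+d*(z-o[2])/d[2]
def tri(uvs,uvt):
    A=[];b=[]
    for n,u in(("side",uvs),("top",uvt)):
        o,d=ray(n,u);d/=np.linalg.norm(d);M=np.eye(3)-np.outer(d,d);A.append(M);b.append(M@o)
    p=np.linalg.solve(A[0]+A[1],b[0]+b[1]);return p,[np.linalg.norm(A[i]@p-b[i])*1e3 for i in(0,1)]
E
python3 - <<'E'
from h import *
a=cv2.imread("pics/side0.png");b=cv2.imread("pics/top0.png")
c1=cv2.resize(a[140:290,230:340],None,fx=4,fy=4,interpolation=cv2.INTER_CUBIC) # 440x600
c2=cv2.resize(b[170:245,200:370],None,fx=4,fy=4,interpolation=cv2.INTER_CUBIC) # 680x300
cv2.imwrite("pics/c1.png",c1);cv2.imwrite("pics/c2.png",c2)
for uv in((222,235),(348,238)):print(plane("top",uv,0.02))
print(plane("top",(338,206),.19),plane("top",(230,196),.168),plane("side",(305,147),.19),plane("side",(268,226),.168))
E
```

```text
[0.50826269 0.1662983  0.02      ]
[ 0.48944278 -0.18540837  0.02      ]
[ 0.55425875 -0.14469576  0.19      ] [0.59164156 0.12301765 0.168     ] [ 0.55766123 -0.14299057  0.19      ] [0.5881975 0.132606  0.168    ]
```

View pics/c1.png

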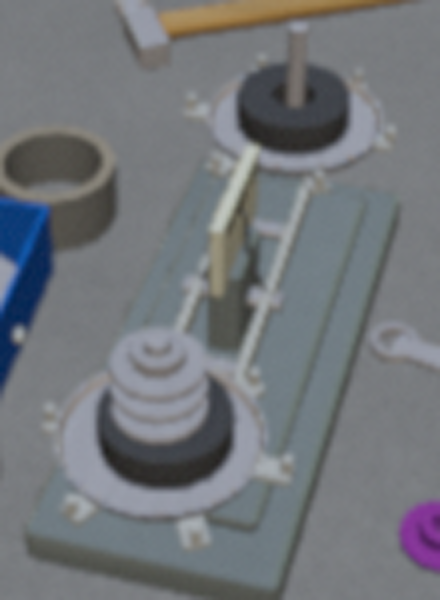

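View pics/c2.png

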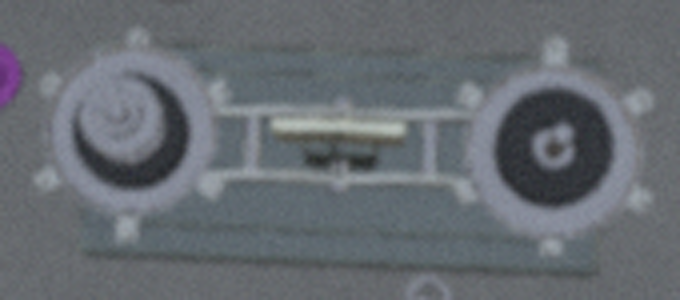

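Run:
```python
from h import *
f=lambda c,o:((c[0]+.5)/4-.5+o[0],(c[1]+.5)/4-.5+o[1])
S=(230,140);T=(200,170)
print("R spindle top",tri(f((298,28),S),f((564,131),T)))
print("L spindle top",tri(f((156,350),S),f((121,117),T)))
for z in(.185,.19):print(plane("side",f((298,28),S),z),plane("top",f((564,131),T),z))
for z in(.165,.17):print(plane("side",f((156,350),S),z),plane("top",f((121,117),T),z))
# weights/pans: pan centre from top view
print("panL",plane("top",f((133,133),T),.092),"panR",plane("top",f((553,150),T),.114))
for p in((.548,-.15,.19),(.548,-.15,.114)):print(proj("top",p))
```

```text
R spindle top (array([ 0.56251453, -0.15208218,  0.18510544]), [np.float64(1.2945713436022452), np.float64(1.2945713436022386)])
L spindle top (array([0.5875786 , 0.12497542, 0.15719703]), [np.float64(1.3534510091778693), np.float64(1.3534510091776308)])
[ 0.56121565 -0.15198928  0.185     ] [ 0.56384166 -0.15206124  0.185     ]
[ 0.56010685 -0.14425226  0.19      ] [ 0.56303571 -0.15152462  0.19      ]
[0.58694787 0.13258188 0.165     ] [0.58483003 0.12380443 0.165     ]
[0.58565226 0.13755118 0.17      ] [0.58394717 0.1231375  0.17      ]
panL [0.58658821 0.12558649 0.092     ] panR [ 0.56295979 -0.15192842  0.114     ]
[340.29502498 208.46105259]
[337.403298   212.82055583]
```

>>> {"name": "move_arm", "arguments": {"jaw": [90, 90, 90, 90, 90, 90, 90, 90], "dp": [[0, 0, -0.005], [0, 0, -0.005], [0, 0, -0.005], [0, 0, -0.005], [0, 0, -0.005], [0, 0, -0.005], [0, 0, -0.005], [0, 0, -0.005]], "rotation": [[0, 0, -0.05], [0, 0, -0.05], [0, 0, -0.05], [0, 0, -0.05], [0, 0, -0.05], [0, 0, -0.05], [0, 0, -0.05], [0, 0, -0.05]], "squeeze": 20}}

```text
clock: 1.1
position: [0.1904, -0.5951, 0.2631]
tool_rot: [-3.141, -0.001, 1.572]
force: [0.2, -0.7, -0.1]
grip_width: 0.0556
```

>>> {"name": "move_arm", "arguments": {"jaw": [90, 90, 90, 90, 90, 90, 90, 90], "dp": [[0.06, 0.033, 0], [0.06, 0.033, 0], [0.06, 0.033, 0], [0.06, 0.033, 0], [0.06, 0.033, 0], [0.06, 0.033, 0], [0.06, 0.033, 0], [0.06, 0.033, 0]], "rotation": [[0, 0, 0], [0, 0, 0], [0, 0, 0], [0, 0, 0], [0, 0, 0], [0, 0, 0], [0, 0, 0], [0, 0, 0]]}}

```text
clock: 2.1
position: [0.4039, -0.2106, 0.2633]
tool_rot: [-3.142, 0.0, 1.566]
force: [1.4, -0.0, 0.2]
grip_width: 0.0551
```

>>> {"name": "move_arm", "arguments": {"jaw": [90, 90, 90, 90, 90, 90, 90, 90], "dp": [[0.06, 0.033, 0], [0.06, 0.033, 0], [0.06, 0.033, 0], [0.06, 0.033, 0], [0.06, 0.033, 0], [0.06, 0.033, 0], [0.06, 0.033, 0], [0, 0, 0]], "rotation": [[0, 0, 0], [0, 0, 0], [0, 0, 0], [0, 0, 0], [0, 0, 0], [0, 0, 0], [0, 0, 0], [0, 0, 0]]}}

```text
clock: 3.1
position: [0.5899, 0.1274, 0.2625]
tool_rot: [-3.141, -0.002, 1.571]
force: [-0.4, -0.2, -0.3]
grip_width: 0.055
```

>>> {"name": "move_arm", "arguments": {"jaw": [90, 90, 90], "dp": [[-0.003, -0.004, 0.04], [0, 0, 0.04], [0, 0, 0]], "rotation": [[0, 0, 0], [0, 0, 0], [0, 0, 0]]}}

```text
clock: 3.48
position: [0.5853, 0.1195, 0.1976]
tool_rot: [-3.138, 0.001, 1.566]
force: [0.1, -0.0, 1.8]
grip_width: 0.0552
```

```bash
cat >> h.py <<'E'
def look(name,cs,ct,marks=()):
    """crop both cams around world points cs(side) ct(top), x5, side by side"""
    out=[]
    for n,P in(("side",cs),("top",ct)):
        im=grab_frame(n);cv2.imwrite(f"pics/{name}_{n}_raw.png",im)
        u=np.round(proj(n,P)).astype(int);w,h=38,56
        c=cv2.resize(im[u[1]-h:u[1]+h,u[0]-w:u[0]+w],None,fx=5,fy=5,interpolation=cv2.INTER_CUBIC)
        for m in marks:
            q=((proj(n,m)-u+[w,h]+.5)*5-.5).astype(int);cv2.drawMarker(c,tuple(int(v) for v in q),(0,0,255),cv2.MARKER_CROSS,14,1)
        print(n,"crop origin",u-[w,h]);out.append(c)
    cv2.imwrite(f"pics/{name}.png",np.hstack(out))
E
python3 - <<'E'
from h import *
p=bot.observe()["position"];print(p)
look("k1",(.586,.124,.17),(.586,.124,.17),[p])
E
```

```text
[0.58527509 0.11953265 0.19756571]
side crop origin [232 167]
top crop origin [192 142]
```

View pics/k1.png

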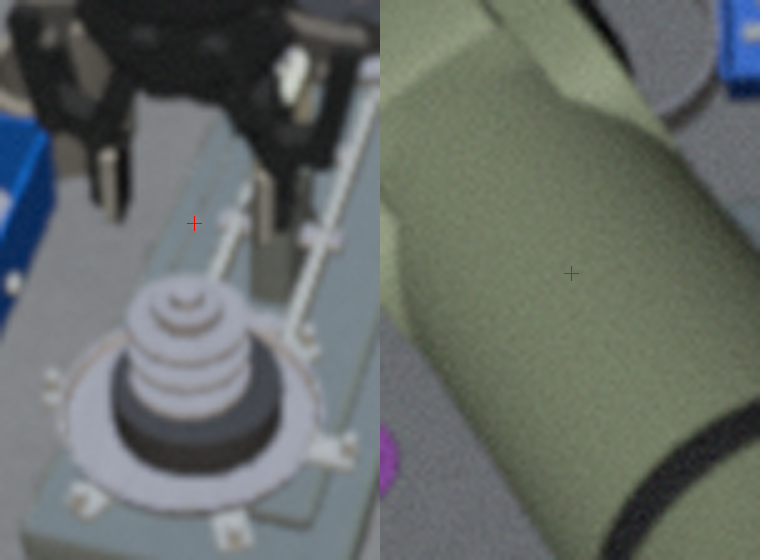

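```bash
python3 - <<'E'
from h import *
p=bot.observe()["position"]
o=np.array([232,167])
for w in(.0275,.035):
  for z in(0,.005,.01):
    print(w,z,[(((proj("side",p+[s*w,0,z])-o+.5)*5-.5)).round(0).tolist() for s in(-1,1)])
for P in((.586,.124,.168),(.586,.124,.158),(.586,.130,.168)):print(P,((proj("side",P)-o+.5)*5-.5).round(0))
E
python3 - <<'E'
import cv2
a=cv2.imread("pics/k1_side_raw.png")[160:240,225:310]
cv2.imwrite("pics/k1z.png",cv2.resize(a,None,fx=7,fy=7,interpolation=cv2.INTER_CUBIC))
E
```

```text
0.0275 0 [[257.0, 229.0], [125.0, 211.0]]
0.0275 0.005 [[257.0, 220.0], [125.0, 201.0]]
0.0275 0.01 [[257.0, 211.0], [124.0, 192.0]]
0.035 0 [[275.0, 232.0], [107.0, 208.0]]
0.035 0.005 [[275.0, 223.0], [107.0, 199.0]]
0.035 0.01 [[276.0, 213.0], [106.0, 190.0]]
(0.586, 0.124, 0.168) [192. 284.]
(0.586, 0.124, 0.158) [192. 301.]
(0.586, 0.13, 0.168) [189. 293.]
```

View pics/k1z.png

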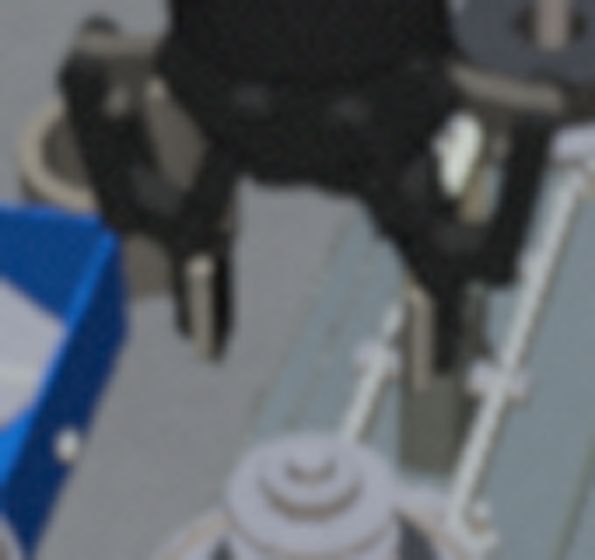

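>>> {"name": "move_arm", "arguments": {"jaw": [90, 90, 90], "dp": [[0.005, 0.001, 0.02], [0, 0, 0], [0, 0, 0]], "rotation": [[0, 0, 0], [0, 0, 0], [0, 0, 0]]}}

```text
clock: 3.95
position: [0.5874, 0.1247, 0.1836]
tool_rot: [3.141, -0.0, 1.567]
force: [0.8, 0.1, -0.3]
grip_width: 0.0554
```

Run:
```python
from h import *
for i in range(3):
    s=bot.observe();print(s["clock"],s["position"],s["force"],s["tool_rot"])
```

```text
3.95 [0.58737378 0.12472621 0.18356551] [ 0.76346693  0.07120188 -0.29310647] [ 3.14144116e+00 -6.73531678e-05  1.56654877e+00]
3.95 [0.58737378 0.12472621 0.18356551] [ 0.76346693  0.07120188 -0.29310647] [ 3.14144116e+00 -6.73531678e-05  1.56654877e+00]
3.95 [0.58737378 0.12472621 0.18356551] [ 0.76346693  0.07120188 -0.29310647] [ 3.14144116e+00 -6.73531678e-05  1.56654877e+00]
```

>>> {"name": "move_arm", "arguments": {"jaw": [90, 90, 90, 90, 90], "dp": [[0.0016, 0, 0.014], [0, 0, 0.012], [0, 0, 0.005], [0, 0, 0.004], [0, 0, 0]], "rotation": [[0, 0, 0], [0, 0, 0], [0, 0, 0], [0, 0, 0], [0, 0, 0]]}}

```text
clock: 4.58
position: [0.5873, 0.1259, 0.1552]
tool_rot: [-3.141, -0.0, 1.566]
force: [0.3, 0.2, 0.7]
grip_width: 0.0554
```

>>> {"name": "move_arm", "arguments": {"jaw": [130, 150, 165, 180, 190, 190], "dp": [[0, 0, 0], [0, 0, 0], [0, 0, 0], [0, 0, 0], [0, 0, 0], [0, 0, 0]], "rotation": [[0, 0, 0], [0, 0, 0], [0, 0, 0], [0, 0, 0], [0, 0, 0], [0, 0, 0]], "squeeze": 25}}

```text
clock: 5.32
position: [0.5873, 0.126, 0.1556]
tool_rot: [3.141, -0.0, 1.566]
force: [-2.2, -0.2, 5.7]
grip_width: 0.0283
```

>>> {"name": "move_arm", "arguments": {"jaw": [190, 190, 190, 190], "dp": [[0, 0, -0.002], [0, 0, -0.003], [0, 0, -0.003], [0, 0, 0]], "rotation": [[0, 0, 0], [0, 0, 0], [0, 0, 0], [0, 0, 0]]}}

```text
clock: 5.82
position: [0.5874, 0.1259, 0.1619]
tool_rot: [3.141, -0.0, 1.566]
force: [-0.1, 1.0, -0.8]
grip_width: 0.0282
```

Run:
```python
from h import *
s=bot.observe();print(s["position"],s["force"],s["moment"],s["grip_width"])
look("k2",(.586,.124,.17),(.586,.124,.17),[s["position"]])
a=cv2.imread("pics/k2_side_raw.png");cv2.imwrite("pics/k2.png",cv2.resize(a[165:275,225:325],None,fx=5,fy=5,interpolation=cv2.INTER_CUBIC))
```

```text
[0.58737873 0.12587915 0.1618815 ] [-0.08876334  1.01424596 -0.83055554] [ 0.00059132 -0.0005423  -0.02184383] 0.02823931656777356
side crop origin [232 167]
top crop origin [192 142]
```

View pics/k2.png

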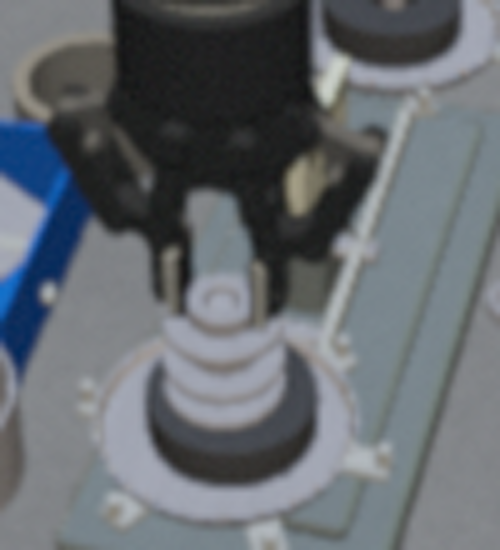

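>>> {"name": "move_arm", "arguments": {"jaw": [190, 190, 190, 190, 190, 190, 190, 190], "dp": [[0, 0, -0.006], [0, 0, -0.008], [0, 0, -0.01], [0, 0, -0.01], [0, 0, -0.012], [0, 0, -0.015], [0, 0, -0.015], [0, 0, 0]], "rotation": [[0, 0, 0], [0, 0, 0], [0, 0, 0], [0, 0, 0], [0, 0, 0], [0, 0, 0], [0, 0, 0], [0, 0, 0]]}}

```text
clock: 6.92
position: [0.5877, 0.126, 0.2236]
tool_rot: [3.14, -0.0, 1.566]
force: [-0.1, 0.7, -2.4]
grip_width: 0.0283
```

Run:
```python
from h import *
s=bot.observe();print(s["position"],s["force"],s["moment"],s["grip_width"])
a=grab_frame("side");cv2.imwrite("pics/k3_side_raw.png",a)
P=s["position"]
print(proj("side",P),proj("side",(.5625,-.1515,.19)))
cv2.imwrite("pics/k3.png",cv2.resize(a[130:270,225:345],None,fx=5,fy=4.2857*1,interpolation=cv2.INTER_CUBIC) if 0 else cv2.resize(a[130:280,225:345],None,fx=4,fy=4,interpolation=cv2.INTER_CUBIC))
```

```text
[0.58772765 0.12603388 0.22362817] [-0.05274328  0.65195556 -2.3861817 ] [-0.00323021 -0.04099112  0.07130415] 0.028342213415594966
[268.35746199 203.55593274] [303.66664204 144.99638611]
```

View pics/k3.png

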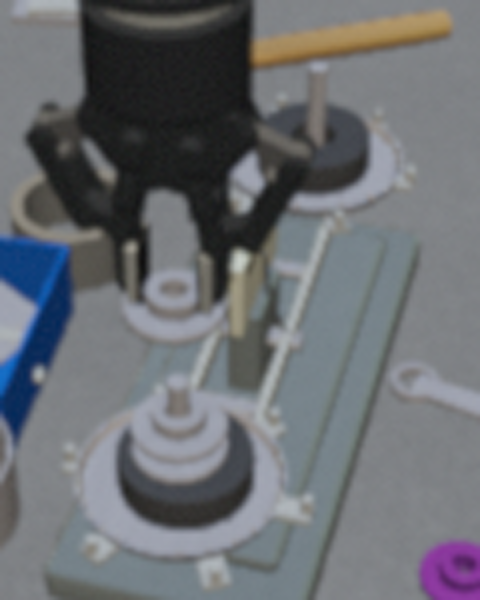

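```bash
cat >> h.py <<'E'
def shift(a,b,box):
    """sub-pixel shift of patch (x0,y0,x1,y1) from picture a to b"""
    x0,y0,x1,y1=box
    f=lambda i:cv2.cvtColor(i[y0:y1,x0:x1],cv2.COLOR_BGR2GRAY).astype(np.float32)
    (d,r)=cv2.phaseCorrelate(f(a),f(b),cv2.createHanningWindow((x1-x0,y1-y0),cv2.CV_32F));return np.round(d,2),round(r,2)
E
python3 - <<'E'
from h import *
a=cv2.imread("pics/side0.png");k1=cv2.imread("pics/k1_side_raw.png");k3=cv2.imread("pics/k3_side_raw.png")
for n,i in(("k1",k1),("k3",k3)):
    print(n,"Lpan",shift(a,i,(242,236,302,272)),"Rpan",shift(a,i,(288,150,332,184)),"base",shift(a,i,(320,215,390,255)))
E
```

```text
k1 Lpan (array([ 0.13, -0.19]), 0.87) Rpan (array([0.49, 0.13]), 0.76) base (array([-0.04, -0.08]), 0.89)
k3 Lpan (array([ 0.09, -0.03]), 0.91) Rpan (array([ 0.8 , -0.17]), 0.75) base (array([-0.  ,  0.06]), 0.93)
```

Run:
```python
from h import *
k=cv2.cvtColor(cv2.imread("pics/k3_side_raw.png"),cv2.COLOR_BGR2GRAY);t=cv2.cvtColor(cv2.imread("pics/top0.png"),cv2.COLOR_BGR2GRAY)
print("side R rows140-166 cols 297-311");
for r in range(141,166):print(r,k[r,297:312])
print("top R cols 330-348")
for r in range(196,217):print(r,t[r,330:349])
print("side L rows 219-233, cols 260-278")
for r in range(220,236):print(r,k[r,260:279])
print("bore rows 196-209")
for r in range(196,212):print(r,k[r,258:280])
print("top L")
for r in range(188,211):print(r,t[r,218:244])
```

```text
side R rows140-166 cols 297-311
141 [141 142 140 141 139 140 139 138 137 135 133 130 130 128 126]
142 [137 136 134 133 131 129 127 125 123 119 115 113 109 105 103]
143 [126 125 120 118 113 108 106 102 101  96  95  96  96  94  94]
144 [108 103 100  96  96  97 101 101 100 102 103 106 109 110 111]
145 [ 97  95  93  98 103 117 130 135 134 131 125 126 128 127 128]
146 [110 111 112 118 124 137 156 161 158 150 133 129 131 132 133]
147 [126 126 126 127 125 128 148 152 151 141 128 129 130 131 130]
148 [130 128 129 128 122 113 121 125 129 124 126 129 129 130 130]
149 [129 128 129 129 122 110 111 119 119 121 128 130 129 130 131]
150 [131 130 132 130 123 112 112 118 119 122 129 130 130 130 131]
151 [131 130 133 129 123 111 113 120 119 121 130 132 130 129 129]
152 [132 131 132 130 123 109 112 120 119 121 129 131 129 129 130]
153 [131 131 131 130 123 109 113 119 119 121 130 131 132 131 130]
154 [131 129 129 128 119 109 112 120 118 119 127 131 132 132 131]
155 [120 116 116 112 105 103 114 120 117 112 116 121 127 129 131]
156 [ 97  89  86  84  86  98 114 120 114  99  94  99 109 116 121]
157 [ 76  74
[... 6902 characters left out ...]

 136 131 122 113 101  68  54  56]
205 [ 98  65  56  73 101 121 136 136 133 136 135 127 134 135 139 140 134 137
 128 120 124 112  82  64  55  56]
206 [107  72  49  60  77 100 124 130 139 134 143 142 138 138 141 136 132 123
 119 118 114 100  73  52  53  46]
207 [111  79  52  50  56  76 101 119 128 133 139 136 135 136 138 129 117 119
 117 111  95  77  49  54  53  52]
208 [123  94  63  50  52  59  69  87 105 118 125 127 124 124 127 120 111 108
 106  92  69  55  53  50  54  50]
209 [131 109  86  61  50  56  51  58  82  93 104 109 112 111 121 118 106 100
  87  70  56  53  54  50  54  49]
210 [135 126 105  69  54  53  48  52  56  71  75  89  86  93 101 101  87  73
  64  49  54  53  57  50  46  45]
```

Run:
```python
from h import *
R=plane("side",(304.2,146.2),.190);L=plane("side",(269.2,225.1),.168);B=plane("side",(268.1,201.6),.232)
print("R",R,"L",L,"bore",B,"TCP",.5876,.1260)
print("target via bore",R[:2]-B[:2]+[.5876,.126]," via L",R[:2]-L[:2]+[.5876,.126],"dist LR",np.linalg.norm(R[:2]-L[:2]))
print("top R",plane("top",(340.2,203.0),.19), "tri",tri((304.2,146.2),(340.2,203)))
for zz in(.229,.235):print(plane("side",(268.1,201.6),zz))
```

```text
R [ 0.56024721 -0.14623591  0.19      ] L [0.58639418 0.12949728 0.168     ] bore [0.58714896 0.12982368 0.232     ] TCP 0.5876 0.126
target via bore [ 0.56069824 -0.15005958]  via L [ 0.56145303 -0.14973319] dist LR 0.2769701334857691
top R [ 0.56151892 -0.15041346  0.19      ] tri (array([ 0.5614257 , -0.15072836,  0.18717146]), [np.float64(0.5390230473772113), np.float64(0.5390230473772107)])
[0.58803108 0.1264285  0.229     ]
[0.58626685 0.13321886 0.235     ]
```

>>> {"name": "move_arm", "arguments": {"jaw": [190, 190, 190, 190, 190, 190, 190, 190, 190, 190], "dp": [[-0.03, -0.0025, 0], [-0.05, -0.0045, 0], [-0.05, -0.0045, 0], [-0.05, -0.0045, 0], [-0.05, -0.0045, 0], [-0.05, -0.0045, 0], [-0.04, -0.004, 0], [-0.025, -0.003, 0], [0, 0, 0.012], [0, 0, 0]], "rotation": [[0, 0, 0], [0, 0, 0], [0, 0, 0], [0, 0, 0], [0, 0, 0], [0, 0, 0], [0, 0, 0], [0, 0, 0], [0, 0, 0], [0, 0, 0]]}}

```text
clock: 8.22
position: [0.5602, -0.1486, 0.212]
tool_rot: [-3.14, -0.001, 1.568]
force: [-0.1, 0.4, -0.3]
grip_width: 0.028
```

Run:
```python
from h import *
s=bot.observe();P=s["position"];print(P,s["force"],s["grip_width"],s["tool_rot"])
a=grab_frame("side");cv2.imwrite("pics/k4_side_raw.png",a)
b=cv2.imread("pics/k3_side_raw.png")
print("TCP px",proj("side",P),proj("side",P+[0,0,.0084]))
k=cv2.cvtColor(a,cv2.COLOR_BGR2GRAY)
for r in range(136,160):print(r,k[r,293:316])
```

```text
[ 0.56024386 -0.14863629  0.2120015 ] [-0.10368336  0.39929051 -0.34632947] 0.028012661576604318 [-3.14035351e+00 -1.00237393e-03  1.56780252e+00]
TCP px [304.68809    138.18324646] [304.81668835 135.25694436]
136 [109  75  69  93  93  80 116 149 150 137 124 121 121 121 135 149 136 104
 104  97  61  44  82]
137 [117 103 101 104  96  83 118 148 150 138 125 119 116 117 128 147 139 106
 104  92  55  49  94]
138 [128 129 129 116  96  75 104 138 148 147 141 136 134 134 139 148 135 104
 103  92  64  74 110]
139 [132 137 142 124 103  81  92 114 130 142 144 144 144 142 140 137 119  94
  99 102 107 116 126]
140 [134 138 147 141 129 117 109 104 108 118 126 133 132 128 123 113 100  88
 104 121 143 144 131]
141 [133 134 148 154 152 148 135 117 110 110 114 116 116 114 112 109 111 115
 122 134 152 144 115]
142 [131 127 137 151 157 157 150 141 133 128 124 120 120 121 124 130 139 148
 149 149 150 131 102]
143 [130 122 121 136 150 155 156 154 154 152 146 142 139 141 145 150 154 157
 154 148 136 118 108]
144 [120 113 105 111 129 141 150 153 156 158 157 155 155 154 154 155 152 150
 144 133 121 116 121]
[... 785 characters left out ...]
27 128]
153 [127 134 140 135 129 127 128 125 119 106 109 116 116 115 126 129 127 126
 126 128 128 127 126]
154 [127 139 147 138 128 124 124 123 115 105 110 116 114 115 122 127 128 128
 126 127 124 125 125]
155 [127 128 128 122 116 114 112 108 103  99 111 115 113 110 113 118 123 126
 125 126 126 126 125]
156 [132 120 108 101  93  86  82  80  85  93 111 116 109  97  91  96 106 112
 116 122 125 126 124]
157 [125 106  86  77  75  73  71  68  77  95 110 116 109  89  76  75  81  85
  94 106 113 121 126]
158 [ 91  81  72  70  69  70  70  70  79 100 113 116 108  88  73  70  71  68
  74  83  93 109 123]
159 [ 70  69  69  70  69  69  69  72  81  99 113 114 107  86  71  69  69  69
  69  69  75  88 109]
```

>>> {"name": "move_arm", "arguments": {"jaw": [190, 190, 190, 190], "dp": [[-0.0015, 0.0009, 0.008], [0, 0, 0.008], [0, 0, 0.004], [0, 0, 0]], "rotation": [[0, 0, 0], [0, 0, 0], [0, 0, 0], [0, 0, 0]]}}

```text
clock: 8.78
position: [0.5611, -0.1511, 0.1966]
tool_rot: [-3.141, -0.0, 1.567]
force: [0.3, -0.6, -0.6]
grip_width: 0.0282
```

>>> {"name": "move_arm", "arguments": {"jaw": [190, 190, 190, 190], "dp": [[0, 0, 0.002], [0, 0, 0.002], [0, 0, 0], [0, 0, 0]], "rotation": [[0, 0, 0], [0, 0, 0], [0, 0, 0], [0, 0, 0]]}}

```text
clock: 9.28
position: [0.5612, -0.1512, 0.1937]
tool_rot: [-3.142, -0.0, 1.566]
force: [0.5, 0.5, -2.3]
grip_width: 0.0281
```

Run:
```python
from h import *
s=bot.observe();P=s["position"];print(P,s["force"],s["moment"],s["grip_width"])
a=grab_frame("side");cv2.imwrite("pics/k5_side_raw.png",a);b=cv2.imread("pics/k4_side_raw.png")
print("Rpan",shift(b,a,(288,156,332,184)),"Lpan",shift(b,a,(242,236,302,272)))
```

```text
[ 0.56118876 -0.1511701   0.19371454] [ 0.47074903  0.47093341 -2.27726139] [0.02156468 0.06147159 0.04814974] 0.028086808298818
Rpan (array([ 0.5, -0. ]), 0.92) Lpan (array([ 0.04, -0.05]), 0.84)
```

>>> {"name": "move_arm", "arguments": {"jaw": [190, 190, 190, 190, 190], "dp": [[0, 0, 0.006], [0, 0, 0.006], [0, 0, 0.006], [0, 0, 0.006], [0, 0, 0]], "rotation": [[0, 0, 0], [0, 0, 0], [0, 0, 0], [0, 0, 0], [0, 0, 0]]}}

```text
clock: 9.95
position: [0.5611, -0.1511, 0.1741]
tool_rot: [-3.141, -0.0, 1.566]
force: [-0.0, 0.4, -0.2]
grip_width: 0.0282
```

Run:
```python
from h import *
s=bot.observe();P=s["position"];print(P,s["force"],s["moment"],s["grip_width"])
a=grab_frame("side");cv2.imwrite("pics/k6_side_raw.png",a);b=cv2.imread("pics/k4_side_raw.png")
print("Rpan",shift(b,a,(288,162,332,184)),"Lpan",shift(b,a,(242,236,302,272)))
cv2.imwrite("pics/k6.png",cv2.resize(a[100:200,255:355],None,fx=5,fy=5,interpolation=cv2.INTER_CUBIC))
```

```text
[ 0.56106285 -0.15112206  0.17406193] [-0.02717385  0.35983096 -0.188008  ] [-0.02147794 -0.03145007  0.04321378] 0.028246568820428156
Rpan (array([0.39, 0.01]), 0.92) Lpan (array([-0.06,  0.05]), 0.88)
```

View pics/k6.png

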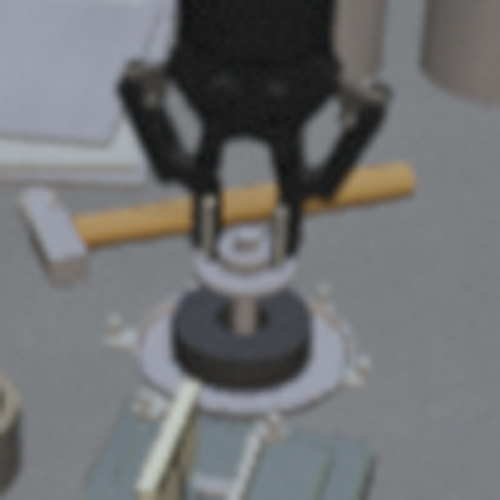

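>>> {"name": "move_arm", "arguments": {"jaw": [190, 190, 190, 190, 190, 190], "dp": [[0, 0, 0.008], [0, 0, 0.01], [0, 0, 0.008], [0, 0, 0.004], [0, 0, 0], [0, 0, 0]], "rotation": [[0, 0, 0], [0, 0, 0], [0, 0, 0], [0, 0, 0], [0, 0, 0], [0, 0, 0]]}}

```text
clock: 10.75
position: [0.5612, -0.1512, 0.1506]
tool_rot: [3.142, -0.0, 1.566]
force: [-0.2, 0.1, -1.0]
grip_width: 0.0285
```

>>> {"name": "move_arm", "arguments": {"jaw": [190, 190, 190, 190], "dp": [[0, 0, 0.002], [0, 0, 0.002], [0, 0, 0], [0, 0, 0]], "rotation": [[0, 0, 0], [0, 0, 0], [0, 0, 0], [0, 0, 0]]}}

```text
clock: 11.25
position: [0.5612, -0.1512, 0.1473]
tool_rot: [-3.142, -0.0, 1.566]
force: [-0.4, -0.6, -1.7]
grip_width: 0.0283
```

Run:
```python
from h import *
s=bot.observe();P=s["position"];print(P,s["force"],s["moment"],s["grip_width"])
a=grab_frame("side");cv2.imwrite("pics/k7_side_raw.png",a);b=cv2.imread("pics/k4_side_raw.png")
print("Rpan",shift(b,a,(288,166,332,184)),"Lpan",shift(b,a,(242,236,302,272)))
```

```text
[ 0.56118835 -0.15120771  0.14728432] [-0.35365879 -0.61384752 -1.70723694] [0.05704441 0.11468596 0.0239079 ] 0.028344680067580022
Rpan (array([ 0.35, -0.2 ]), 0.94) Lpan (array([ 0.02, -0.01]), 0.87)
```

>>> {"name": "move_arm", "arguments": {"jaw": [190, 190, 190], "dp": [[0, 0, 0.0015], [0, 0, 0], [0, 0, 0]], "rotation": [[0, 0, 0], [0, 0, 0], [0, 0, 0]]}}

```text
clock: 11.68
position: [0.5612, -0.1512, 0.1461]
tool_rot: [3.142, 0.0, 1.566]
force: [-0.5, -0.1, -0.5]
grip_width: 0.0285
```

>>> {"name": "move_arm", "arguments": {"jaw": [190, 190, 190], "dp": [[0, 0, 0.001], [0, 0, 0], [0, 0, 0]], "rotation": [[0, 0, 0], [0, 0, 0], [0, 0, 0]]}}

```text
clock: 12.05
position: [0.5612, -0.1512, 0.1453]
tool_rot: [3.142, 0.0, 1.566]
force: [-0.5, -0.2, 0.5]
grip_width: 0.028
```

>>> {"name": "move_arm", "arguments": {"jaw": [190, 190, 190], "dp": [[0, 0, 0.001], [0, 0, 0], [0, 0, 0]], "rotation": [[0, 0, 0], [0, 0, 0], [0, 0, 0]]}}

```text
clock: 12.42
position: [0.5612, -0.1513, 0.1445]
tool_rot: [-3.142, 0.0, 1.566]
force: [-1.3, -0.6, -0.4]
grip_width: 0.0284
```

>>> {"name": "move_arm", "arguments": {"jaw": [190, 190, 190], "dp": [[0, 0, 0.001], [0, 0, 0], [0, 0, 0]], "rotation": [[0, 0, 0], [0, 0, 0], [0, 0, 0]]}}

```text
clock: 12.8
position: [0.5612, -0.1513, 0.1437]
tool_rot: [3.142, 0.0, 1.566]
force: [-0.4, -1.8, 0.6]
grip_width: 0.0282
```

>>> {"name": "move_arm", "arguments": {"jaw": [190, 190, 190], "dp": [[0, 0, 0.001], [0, 0, 0], [0, 0, 0]], "rotation": [[0, 0, 0], [0, 0, 0], [0, 0, 0]]}}

```text
clock: 13.18
position: [0.5612, -0.1512, 0.1429]
tool_rot: [3.142, -0.0, 1.566]
force: [-0.8, -1.8, 1.5]
grip_width: 0.0288
```

Run:
```python
from h import *
s=bot.observe();P=s["position"];print(P,s["force"],s["moment"],s["grip_width"])
a=grab_frame("side");cv2.imwrite("pics/k8_side_raw.png",a);b=cv2.imread("pics/k4_side_raw.png")
print("Rpan",shift(b,a,(288,166,332,184)),shift(cv2.imread("pics/k7_side_raw.png"),a,(288,166,332,184)),"Lpan",shift(b,a,(242,236,302,272)))
cv2.imwrite("pics/k8.png",cv2.resize(a[110:200,265:345],None,fx=6,fy=6,interpolation=cv2.INTER_CUBIC))
```

```text
[ 0.56120999 -0.1511688   0.14290569] [-0.80957042 -1.84747118  1.46403221] [-0.31005892  0.17844916 -0.00415912] 0.028756845711977633
Rpan (array([0.34, 0.69]), 1.0) (array([0.56, 0.55]), 0.93) Lpan (array([-0.08, -0.81]), 0.89)
```

View pics/k8.png

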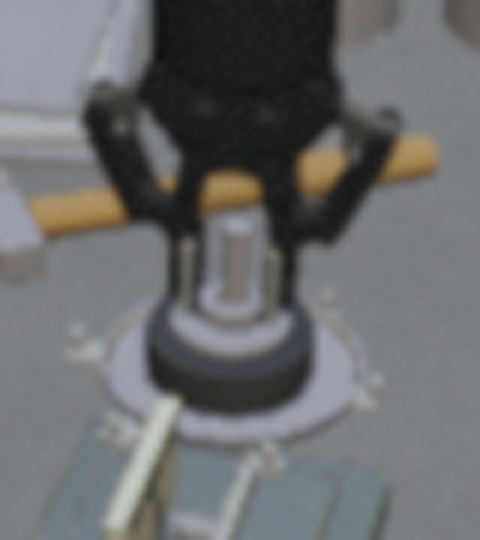

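>>> {"name": "move_arm", "arguments": {"jaw": [190, 190, 180, 165, 150, 130, 110, 90, 90], "dp": [[0, 0, -0.0025], [0, 0, 0], [0, 0, 0], [0, 0, 0], [0, 0, 0], [0, 0, 0], [0, 0, 0], [0, 0, 0], [0, 0, 0]], "rotation": [[0, 0, 0], [0, 0, 0], [0, 0, 0], [0, 0, 0], [0, 0, 0], [0, 0, 0], [0, 0, 0], [0, 0, 0], [0, 0, 0]]}}

```text
clock: 14.35
position: [0.5612, -0.1512, 0.1449]
tool_rot: [3.142, -0.0, 1.566]
force: [0.3, 0.2, 0.3]
grip_width: 0.0547
```

>>> {"name": "move_arm", "arguments": {"jaw": [90, 90, 90, 90, 90, 90, 90, 90], "dp": [[0, 0, -0.01], [0, 0, -0.025], [0, 0, -0.035], [0.04, 0.004, -0.03], [0.06, 0.006, 0], [0.06, 0.006, 0], [0.06, 0.006, 0], [0.06, 0.006, 0]], "rotation": [[0, 0, 0], [0, 0, 0], [0, 0, 0], [0, 0, 0], [0, 0, 0], [0, 0, 0], [0, 0, 0], [0, 0, 0]]}}

```text
clock: 15.35
position: [0.5847, 0.0742, 0.2256]
tool_rot: [3.141, 0.0, 1.566]
force: [0.1, -0.4, 0.2]
grip_width: 0.0553
```

Run:
```python
from h import *
s=bot.observe();P=s["position"];print(P,s["force"],s["moment"],s["grip_width"])
a=grab_frame("side");cv2.imwrite("pics/k9_side_raw.png",a);b=cv2.imread("pics/k4_side_raw.png")
print("Rpan",shift(b,a,(288,166,332,184)),"Lpan",shift(b,a,(242,236,302,272)))
cv2.imwrite("pics/k9.png",cv2.resize(a[120:270,225:345],None,fx=4,fy=4,interpolation=cv2.INTER_CUBIC))
k=cv2.cvtColor(a,cv2.COLOR_BGR2GRAY)
for r in range(143,172):print(r,k[r,292:318])
```

```text
[0.58466616 0.07423651 0.22558777] [ 0.07456232 -0.41614719  0.1988847 ] [ 0.02383703 -0.03015574  0.04598233] 0.055341081344363253
Rpan (array([ 0.42, -0.42]), 0.75) Lpan (array([ 0.12, -0.05]), 0.87)
143 [ 33  35  45  56  78 100 119 121 117 115 108 105 101  98  91  84  82  79
  82  89  97 103 106 109 109 111]
144 [ 34  36  44  61  84 101 109 107 107 102  96  92  89  78  67  65  64  66
  76  98 116 123 125 125 126 127]
145 [ 33  38  39  53  77  95 102 104 104 102 100 100  95  85  75  75  74  67
  73 102 125 129 130 131 130 131]
146 [ 31  39  39  44  60  78  88  93  96  99 101 104 104  98  95  95  91  80
  73  97 125 131 130 130 131 130]
147 [ 32  33  34  35  46  60  71  74  78  84  89  96  97  99  96  98  97  90
  80  96 125 130 129 130 130 130]
148 [ 30  32  31  31  43  57  62  63  62  66  71  77  79  82  80  84  85  84
  84 103 125 129 128 129 128 129]
149 [ 29  27  31  46  62  68  64  61  60  63  60  58  56  56  56  60  64  69
  90 114 127 129 129 129 129 128]
150 [ 28  33  51  79  96  92  75  63  61  60  58  53  43  42  43  45  48  61
  93 122 132 130 129 130 129 128]
151 [ 30  
[... 1620 characters left out ...]

 148 129 100  75  68  69  80 118]
166 [ 35  41  44  52  69  81  81  65  44  32  31  29  34  69 118 145 146 136
 120  99  77  70  70  69  75 116]
167 [ 39  45  48  48  50  52  49  41  29  30  28  30  39  75 112 125 118 102
  87  73  71  71  70  66  70 114]
168 [ 35  43  48  50  50  49  45  36  30  31  31  29  39  65  91  91  84  76
  72  71  69  70  67  55  66 116]
169 [ 33  38  43  44  46  43  37  36  29  29  27  31  40  57  72  74  72  70
  69  70  70  63  58  48  66 120]
170 [ 32  35  37  37  34  34  32  29  32  33  29  32  44  62  71  71  69  70
  67  66  59  53  46  44  67 121]
171 [ 30  31  35  32  31  32  28  32  31  32  30  34  45  57  65  63  65  62
  59  54  50  46  44  44  75 125]
```

>>> {"name": "move_arm", "arguments": {"jaw": [90, 90, 90, 90, 90, 90], "dp": [[0.035, 0.002, 0], [0.03, 0.001, 0], [0, 0, 0.03], [0, 0, 0.02], [0, 0, 0], [0, 0, 0]], "rotation": [[0, 0, 0], [0, 0, 0], [0, 0, 0], [0, 0, 0], [0, 0, 0], [0, 0, 0]]}}

```text
clock: 16.15
position: [0.5875, 0.1245, 0.1856]
tool_rot: [3.141, -0.0, 1.566]
force: [0.5, -0.5, 0.6]
grip_width: 0.0552
```

Run:
```python
from h import *
a=grab_frame("side");cv2.imwrite("pics/k10_side_raw.png",a);b=cv2.imread("pics/k3_side_raw.png")
print("Lpan",shift(b,a,(242,240,302,272)))
cv2.imwrite("pics/k10.png",cv2.resize(a[130:280,225:345],None,fx=4,fy=4,interpolation=cv2.INTER_CUBIC))
k=cv2.cvtColor(a,cv2.COLOR_BGR2GRAY)
for r in range(144,170,1):print(r,k[r,292:318])
```

```text
Lpan (array([ 0.01, -0.09]), 0.88)
144 [ 98 120 121 117 112 109 104 102  97  98  99 102 101 100 103 106 109 111
 110 115 120 125 127 128 129 129]
145 [ 98 105 102  98  98  98  95  95 100 106 119 132 135 135 132 128 126 128
 128 130 132 132 134 133 133 134]
146 [ 98 101 105 106 110 111 111 113 119 126 139 158 161 161 151 134 131 133
 132 133 133 132 133 133 133 133]
147 [114 119 124 127 128 129 127 128 129 125 131 148 155 153 144 129 130 133
 133 132 131 131 132 132 133 132]
148 [127 129 130 132 132 130 131 130 130 123 114 121 128 129 127 126 130 132
 132 130 131 132 131 132 131 132]
149 [129 130 132 131 132 130 130 130 130 124 111 113 120 120 122 129 131 131
 130 132 131 132 132 131 132 132]
150 [130 129 132 132 133 131 131 132 131 124 111 114 121 121 124 130 131 131
 132 131 132 132 133 130 132 132]
151 [130 129 131 130 132 131 132 133 132 123 112 112 120 122 122 131 133 130
 131 131 131 132 132 132 132 130]
152 [131 130 131 134 133 133 132 133 131 123 109 113 121 120 122 131 132 132
 130 131 132 132 132 132 131 130]
153 [131 133 140 146 140 133 132 132 131 122 110 113 121 119 121 1
[... 1120 characters left out ...]

 163 162 147 108  76  71  82 119]
164 [ 75  86 114 141 156 162 161 160 156 148 141 138 141 143 147 156 161 162
 161 153 130  92  71  70  81 123]
165 [ 74  76  90 112 136 151 158 161 163 161 160 159 158 158 159 161 160 158
 150 131 103  77  71  71  79 120]
166 [ 74  75  75  85 104 125 140 150 154 159 161 161 161 159 155 153 150 139
 123 100  80  71  74  73  77 119]
167 [ 71  75  72  74  78  91 107 119 130 139 143 145 145 142 136 129 120 105
  90  77  72  73  73  69  72 116]
168 [ 65  71  74  75  75  75  79  86  95 103 107 112 112 107 103  94  86  76
  73  72  72  71  66  58  67 118]
169 [ 50  61  67  68  72  73  72  73  76  75  78  79  81  78  75  75  74  71
  73  73  70  64  57  51  68 121]
```

View pics/k10.png

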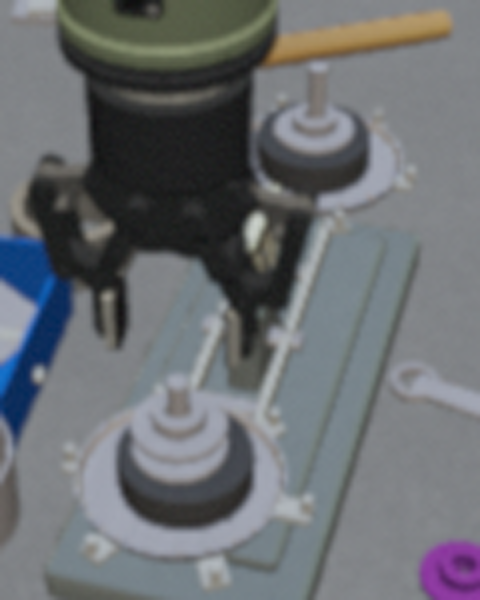

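>>> {"name": "move_arm", "arguments": {"jaw": [90, 90, 90, 90, 90, 90, 90], "dp": [[0.002, 0, 0.01], [0, 0, 0.018], [0, 0, 0.016], [0, 0, 0.008], [0, 0, 0.005], [0, 0, 0], [0, 0, 0]], "rotation": [[0, 0, 0], [0, 0, 0], [0, 0, 0], [0, 0, 0], [0, 0, 0], [0, 0, 0], [0, 0, 0]]}}

```text
clock: 17.08
position: [0.5874, 0.1263, 0.1396]
tool_rot: [3.141, -0.0, 1.566]
force: [-0.8, 0.3, 0.7]
grip_width: 0.0554
```

>>> {"name": "move_arm", "arguments": {"jaw": [130, 150, 165, 180, 190, 190], "dp": [[0, 0, 0], [0, 0, 0], [0, 0, 0], [0, 0, 0], [0, 0, 0], [0, 0, 0]], "rotation": [[0, 0, 0], [0, 0, 0], [0, 0, 0], [0, 0, 0], [0, 0, 0], [0, 0, 0]], "squeeze": 25}}

```text
clock: 17.82
position: [0.5873, 0.1263, 0.1395]
tool_rot: [3.141, -0.0, 1.566]
force: [-1.6, -0.2, 5.4]
grip_width: 0.0281
```

>>> {"name": "move_arm", "arguments": {"jaw": [190, 190, 190, 190], "dp": [[0, 0, -0.002], [0, 0, -0.003], [0, 0, -0.003], [0, 0, 0]], "rotation": [[0, 0, 0], [0, 0, 0], [0, 0, 0], [0, 0, 0]]}}

```text
clock: 18.32
position: [0.5873, 0.1263, 0.1459]
tool_rot: [3.141, -0.0, 1.566]
force: [0.6, 0.0, -0.8]
grip_width: 0.0275
```

>>> {"name": "move_arm", "arguments": {"jaw": [190, 190, 190, 190, 190, 190, 190, 190, 190], "dp": [[0, 0, -0.006], [0, 0, -0.008], [0, 0, -0.01], [0, 0, -0.01], [0, 0, -0.01], [0, 0, -0.015], [0, 0, -0.02], [0, 0, -0.02], [0, 0, 0]], "rotation": [[0, 0, 0], [0, 0, 0], [0, 0, 0], [0, 0, 0], [0, 0, 0], [0, 0, 0], [0, 0, 0], [0, 0, 0], [0, 0, 0]]}}

```text
clock: 19.45
position: [0.5878, 0.1265, 0.2265]
tool_rot: [3.139, -0.0, 1.566]
force: [-0.1, -0.1, -0.5]
grip_width: 0.0282
```

Run:
```python
from h import *
s=bot.observe();print(s["position"],s["force"],s["grip_width"])
a=grab_frame("side");cv2.imwrite("pics/k11_side_raw.png",a);b=cv2.imread("pics/k10_side_raw.png")
print("Lpan",shift(b,a,(242,240,302,272)),"Rpan",shift(b,a,(288,150,332,184)))
k=cv2.cvtColor(a,cv2.COLOR_BGR2GRAY)
print("R");[print(r,k[r,298:312]) for r in range(143,154)]
print("bore");[print(r,k[r,258:280]) for r in range(195,212)]
```

```text
[0.587793   0.12648342 0.22645529] [-0.09217317 -0.10769806 -0.49800962] 0.02816038875209705
Lpan (array([-0.12, -1.34]), 0.91) Rpan (array([0.44, 1.18]), 0.87)
R
143 [125 121 118 113 109 106 104  98  97  96  94  96  94  93]
144 [102 100  97  96  95  95  93  93  97 105 107 109 109 112]
145 [ 95  95  98 103 107 111 111 112 120 123 126 126 127 128]
146 [111 111 118 124 130 135 137 136 134 130 130 131 132 130]
147 [125 127 129 131 140 152 155 152 142 133 131 131 130 130]
148 [129 129 129 129 141 157 163 160 149 133 130 130 131 130]
149 [128 127 128 123 124 143 153 150 139 130 129 130 130 130]
150 [130 130 130 122 114 117 125 124 124 129 129 130 130 130]
151 [131 132 130 124 111 112 117 119 121 128 130 130 130 129]
152 [130 131 128 123 110 113 119 119 121 130 130 129 129 130]
153 [130 130 129 122 109 112 119 120 119 129 131 130 130 131]
bore
195 [ 99  56  21  38  89 126 131 132 134 136 138 137 135 130 118 105  89 109
 109  88  48  28]
196 [102  58  22  39  92 131 140 142 147 149 150 149 147 142 132 117  93 106
 109  87  48  31]
197 [100  60  25  53 106 143 151 154 156 157 157 157 155 155
[... 664 characters left out ...]
5 149 128  96 108
 108  90  72  75]
205 [136 127 128 124 112 121 135 144 148 152 150 149 147 140 128 108  90 106
 108 105 113 123]
206 [159 157 156 146 122 112 117 121 127 129 129 127 126 120 112  99  92 107
 110 120 142 153]
207 [163 161 160 155 141 127 117 114 118 119 117 116 115 119 119 117 122 127
 129 134 150 155]
208 [159 160 160 159 156 150 138 133 129 127 124 124 131 137 141 145 153 154
 153 154 156 147]
209 [152 159 161 160 162 161 159 156 151 147 142 144 151 155 158 159 161 161
 160 158 151 138]
210 [135 152 160 162 162 163 163 162 161 160 158 156 159 159 161 160 161 159
 156 149 138 134]
211 [119 137 149 156 161 162 161 160 160 160 161 160 161 161 160 160 158 151
 144 135 138 147]
```

>>> {"name": "move_arm", "arguments": {"jaw": [190, 190, 190, 190, 190, 190, 190, 190, 190, 190], "dp": [[-0.03, -0.0025, 0], [-0.05, -0.0045, 0], [-0.05, -0.0045, 0], [-0.05, -0.0045, 0], [-0.05, -0.0045, 0], [-0.05, -0.0045, 0], [-0.042, -0.0037, 0], [-0.025, -0.0027, 0], [0, 0, 0.012], [0, 0, 0]], "rotation": [[0, 0, 0], [0, 0, 0], [0, 0, 0], [0, 0, 0], [0, 0, 0], [0, 0, 0], [0, 0, 0], [0, 0, 0], [0, 0, 0], [0, 0, 0]]}}

```text
clock: 20.75
position: [0.5606, -0.1498, 0.2143]
tool_rot: [-3.14, -0.001, 1.568]
force: [-0.6, 0.8, -0.2]
grip_width: 0.0277
```

>>> {"name": "move_arm", "arguments": {"jaw": [190, 190, 190], "dp": [[0, 0, 0.012], [0, 0, 0], [0, 0, 0]], "rotation": [[0, 0, 0], [0, 0, 0], [0, 0, 0]]}}

```text
clock: 21.12
position: [0.561, -0.1508, 0.2057]
tool_rot: [-3.142, -0.0, 1.567]
force: [-0.5, -0.3, -1.5]
grip_width: 0.0277
```

>>> {"name": "move_arm", "arguments": {"jaw": [190, 190, 190, 190, 190, 190, 190], "dp": [[-0.0004, 0.0002, 0.006], [0, 0, 0.006], [0, 0, 0.004], [0, 0, 0.004], [0, 0, 0.004], [0, 0, 0.004], [0, 0, 0]], "rotation": [[0, 0, 0], [0, 0, 0], [0, 0, 0], [0, 0, 0], [0, 0, 0], [0, 0, 0], [0, 0, 0]]}}

```text
clock: 22.0
position: [0.5609, -0.1515, 0.1831]
tool_rot: [-3.141, -0.0, 1.566]
force: [-0.4, 0.6, -0.7]
grip_width: 0.0277
```

Run:
```python
from h import *
s=bot.observe();print(s["position"],s["force"],s["grip_width"])
a=grab_frame("side");cv2.imwrite("pics/k12_side_raw.png",a);b=cv2.imread("pics/k11_side_raw.png")
print("Lpan",shift(b,a,(242,240,302,272)),"Rpan",shift(b,a,(288,160,332,184)))
```

```text
[ 0.56094214 -0.15148821  0.18305553] [-0.35627979  0.55870835 -0.68524979] 0.027721910125028608
Lpan (array([ 0.06, -0.25]), 0.88) Rpan (array([0.31, 0.49]), 0.69)
```

>>> {"name": "move_arm", "arguments": {"jaw": [190, 190, 190, 190, 190, 190, 190, 190], "dp": [[0, 0, 0.008], [0, 0, 0.008], [0, 0, 0.008], [0, 0, 0.004], [0, 0, 0.004], [0, 0, 0.004], [0, 0, 0.003], [0, 0, 0]], "rotation": [[0, 0, 0], [0, 0, 0], [0, 0, 0], [0, 0, 0], [0, 0, 0], [0, 0, 0], [0, 0, 0], [0, 0, 0]]}}

```text
clock: 23.05
position: [0.561, -0.1515, 0.152]
tool_rot: [-3.141, -0.0, 1.566]
force: [-1.3, 0.5, 0.5]
grip_width: 0.0279
```

>>> {"name": "move_arm", "arguments": {"jaw": [190, 190, 190, 190, 190, 190], "dp": [[0, 0, 0], [0, 0, 0], [0, 0, 0], [0, 0, 0], [0, 0, 0], [0, 0, 0]], "rotation": [[0, 0, 0], [0, 0, 0], [0, 0, 0], [0, 0, 0], [0, 0, 0], [0, 0, 0]]}}

```text
clock: 23.8
position: [0.561, -0.1515, 0.1521]
tool_rot: [-3.142, -0.0, 1.566]
force: [-0.8, 0.7, -0.0]
grip_width: 0.0278
```

Run:
```python
from h import *
s=bot.observe();print(s["position"],s["force"],s["grip_width"])
a=grab_frame("side");cv2.imwrite("pics/k13_side_raw.png",a);b=cv2.imread("pics/k11_side_raw.png");c=cv2.imread("pics/k10_side_raw.png")
print("Lpan",shift(b,a,(242,240,302,272)),"Rpan",shift(b,a,(288,166,332,184)),"Lpan vs stop",shift(c,a,(242,240,302,272)))
print("px per 11.2mm: L",proj("side",(.587,.126,.103))-proj("side",(.587,.126,.092)),"R",proj("side",(.561,-.15,.103))-proj("side",(.561,-.15,.114)))
```

```text
[ 0.56102804 -0.15153532  0.15209734] [-0.81360429  0.738627   -0.01467184] 0.027838415986727455
Lpan (array([-0.01, -1.19]), 0.88) Rpan (array([0.59, 1.01]), 0.92) Lpan vs stop (array([-0.43, -3.03]), 0.75)
px per 11.2mm: L [-0.09905871 -3.43753527] R [-0.14507887  3.33381622]
```

>>> {"name": "move_arm", "arguments": {"jaw": [190, 190, 180, 165, 150, 130, 110, 90, 90], "dp": [[0, 0, 0.0015], [0, 0, 0], [0, 0, 0], [0, 0, 0], [0, 0, 0], [0, 0, 0], [0, 0, 0], [0, 0, 0], [0, 0, 0]], "rotation": [[0, 0, 0], [0, 0, 0], [0, 0, 0], [0, 0, 0], [0, 0, 0], [0, 0, 0], [0, 0, 0], [0, 0, 0], [0, 0, 0]]}}

```text
clock: 24.98
position: [0.561, -0.1515, 0.1509]
tool_rot: [3.142, -0.0, 1.566]
force: [0.6, 0.6, 0.2]
grip_width: 0.0554
```

>>> {"name": "move_arm", "arguments": {"jaw": [90, 90, 90, 90, 90, 90, 90, 90, 90, 90], "dp": [[0, 0, -0.01], [0, 0, -0.025], [0, 0, -0.035], [0, 0, -0.04], [0, 0, -0.03], [-0.03, -0.04, 0], [-0.03, -0.06, 0], [-0.03, -0.06, 0], [0, 0, 0], [0, 0, 0]], "rotation": [[0, 0, 0], [0, 0, 0], [0, 0, 0], [0, 0, 0], [0, 0, 0], [0, 0, 0], [0, 0, 0], [0, 0, 0], [0, 0, 0], [0, 0, 0]]}}

```text
clock: 26.22
position: [0.4332, -0.2229, 0.2636]
tool_rot: [3.14, 0.0, 1.566]
force: [0.7, -0.5, 0.1]
grip_width: 0.055
```

>>> {"name": "move_arm", "arguments": {"jaw": [90, 90, 90, 90], "dp": [[0, 0, 0], [0, 0, 0], [0, 0, 0], [0, 0, 0]], "rotation": [[0, 0, 0], [0, 0, 0], [0, 0, 0], [0, 0, 0]]}}

```text
clock: 26.72
position: [0.4328, -0.2228, 0.2628]
tool_rot: [-3.141, -0.0, 1.567]
force: [0.2, 0.1, 0.2]
grip_width: 0.055
```

Run:
```python
from h import *
s=bot.observe();print(s["clock"],s["position"],s["force"],s["grip_width"])
a=grab_frame("side");t=grab_frame("top");cv2.imwrite("pics/k14_side_raw.png",a);cv2.imwrite("pics/k14_top_raw.png",t);c=cv2.imread("pics/k10_side_raw.png")
print("L vs stop",shift(c,a,(242,240,302,272)),"R vs stop",shift(c,a,(288,166,332,184)))
p1=cv2.resize(a[125:275,225:345],None,fx=4,fy=4,interpolation=cv2.INTER_CUBIC)
p2=cv2.resize(cv2.rotate(t[170:245,205:365],cv2.ROTATE_90_CLOCKWISE),(281,600),interpolation=cv2.INTER_CUBIC)
cv2.imwrite("pics/k14.png",np.hstack([p1,p2]))
```

```text
26.725 [ 0.43282874 -0.22280396  0.26281562] [0.20650463 0.12422881 0.1709161 ] 0.05502293579549405
L vs stop (array([-0.12, -3.59]), 0.89) R vs stop (array([1.01, 1.73]), 0.57)
```

View pics/k14.png

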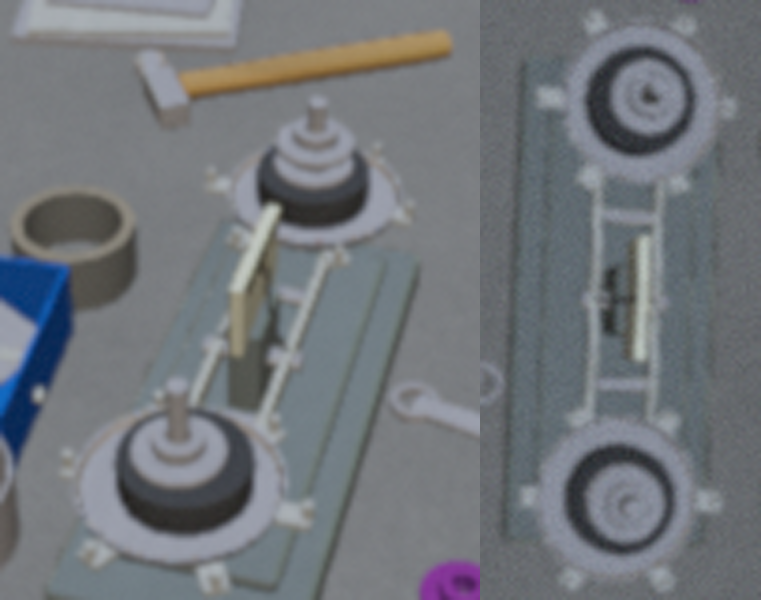

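>>> {"name": "move_arm", "arguments": {"jaw": [90, 90, 90, 90, 90, 90, 90, 90], "dp": [[0, 0, 0], [0, 0, 0], [0, 0, 0], [0, 0, 0], [0, 0, 0], [0, 0, 0], [0, 0, 0], [0, 0, 0]], "rotation": [[0, 0, 0], [0, 0, 0], [0, 0, 0], [0, 0, 0], [0, 0, 0], [0, 0, 0], [0, 0, 0], [0, 0, 0]]}}

```text
clock: 27.82
position: [0.4327, -0.223, 0.2629]
tool_rot: [3.142, -0.0, 1.566]
force: [-0.1, -0.5, 0.1]
grip_width: 0.0551
```

Run:
```python
from h import *
from workcell import workorder
a=grab_frame("side");p=cv2.imread("pics/k14_side_raw.png");c=cv2.imread("pics/k10_side_raw.png");z=cv2.imread("pics/side0.png")
l=shift(c,a,(242,240,302,272));m=shift(p,a,(242,240,302,272));r=shift(p,a,(285,145,335,188))
print("L vs stop",l,"since last",m,r)
print("bystanders",[shift(z,a,b) for b in((225,165,262,203),(185,180,245,275),(320,215,390,255),(255,128,345,158),(262,372,318,418))])
if abs(l[0][1]+3.5)<.4 and abs(m[0][1])<.25 and abs(r[0][1])<.25: print(workorder.job_done())
```

```text
L vs stop (array([-0.01, -3.75]), 0.82) since last (array([0.04, 0.09]), 0.86) (array([-0.03,  0.46]), 0.85)
bystanders [(array([0.04, 0.02]), 0.95), (array([ 0.01, -0.04]), 0.88), (array([-0.07, -0.07]), 0.91), (array([-0.15, -0.11]), 0.49), (array([-0.06,  0.03]), 0.93)]
```

>>> {"name": "move_arm", "arguments": {"jaw": [90, 90, 90, 90, 90, 90, 90, 90], "dp": [[0, 0, 0], [0, 0, 0], [0, 0, 0], [0, 0, 0], [0, 0, 0], [0, 0, 0], [0, 0, 0], [0, 0, 0]], "rotation": [[0, 0, 0], [0, 0, 0], [0, 0, 0], [0, 0, 0], [0, 0, 0], [0, 0, 0], [0, 0, 0], [0, 0, 0]]}}

```text
clock: 28.88
position: [0.4327, -0.223, 0.2629]
tool_rot: [3.142, 0.0, 1.566]
force: [-0.4, 0.3, 0.5]
grip_width: 0.0552
```

Run:
```python
from h import *
a=grab_frame("side");b=grab_frame("side");p=cv2.imread("pics/k14_side_raw.png");c=cv2.imread("pics/k10_side_raw.png")
for i in(a,b):print("L vs stop",shift(c,i,(242,240,302,272)),"R since k14",shift(p,i,(285,145,335,188)),shift(p,i,(280,140,340,192)),"L",shift(p,i,(242,240,302,272)))
g=lambda i:cv2.cvtColor(i,cv2.COLOR_BGR2GRAY)[144:156,304]
print(g(c),g(p),g(a),g(b))
```

```text
L vs stop (array([-0.1 , -3.58]), 0.86) R since k14 (array([0.03, 0.45]), 0.88) (array([-0.04,  0.01]), 0.86) L (array([-0.05,  0.04]), 0.85)
L vs stop (array([-0.26, -3.67]), 0.87) R since k14 (array([-0.01,  0.43]), 0.88) (array([-0.03, -0.02]), 0.9) L (array([-0.06,  0.07]), 0.89)
[101 135 161 155 128 120 121 120 121 121 121 122] [ 90 105 123 125 133 148 156 147 119 113 114 114] [ 90 105 123 126 133 148 157 145 121 113 114 114] [ 88 106 122 127 132 147 157 147 120 113 113 113]
```

```bash
python3 -c "
from workcell import workorder
print(workorder.job_done())"
```

```text
the job is handed in; nothing more can be done
None
```

I moved two trim plates, the top one first and then the middle one, from the left spindle to the right spindle. The left pan was the heavier one. Both plates were lowered on and released without load, and the job was handed in at about 29 s of the 72 s allowed.

**Balance level:** after release the left pan had risen about 3.6 px from its stop, and the right spindle had dropped about 3.6 px. I expected about 3.4 to 3.5 px for level, so this is level to within about 1 mm at the pan.

**At rest:** the right spindle's brightness profile stayed the same over about 2 s, and the left pan moved less than 0.1 px. The gripper was well clear and touching nothing.

**Plates:** the last picture shows two plates stacked flat on the right spindle and one flat on the left. I kept pressing light; the highest force I saw was about 6 N, while closing on the hub.

**Other things on the bench:** the patches I compared with the first picture showed shifts of 0.15 px or less. They took in the spanner, hammer, collar, tape roll, rivet bin and sealant tin. The hammer match was weak because the balance overlaps that patch. I did not check the purple and yellow look-alikes separately, but the arm never went near them.

**One check disagreed:** one image-shift reading on the right pan showed about 0.45 px of movement. A slightly larger window gave 0.0 px and the spindle profile had not changed, so I took it as an error of that window.

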